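# Set out the stirring station

## Task

Set out the stirring station on the dark mat: drop the red stir bar into the glass flask that stands on the blue stirrer and then cover the flask's mouth with the orange lid, stand the amber bottle on the middle of the grey stirrer, stand the yellow-capped jar on the mat's white centre line midway between the two stirrers, and stand the green-capped jar on that line behind the yellow one (on the side away from the robot) with a gap of about 3 cm between them. Everything ends upright and let go, with the flask still on the middle of its stirrer; do not knock over the flask or the measuring cylinder on the way.

Things in the scene. Friction and masses are not known exactly. Their poses are not given: they have to be found in the camera images.
- mat: dark grey flat rigid mat, 180 by 400 mm, 3 mm thick, fixed to the bench, with a thin white line across its short side through its middle. Origin on the bench (mat's underside) midway between the centres of the two stirrers; its x axis runs along the white line, away from the robot, its y axis along the long side to the robot's left, z up. The slab reaches from x = -68 to +112 mm and y = -200 to +200 mm. The white line lies at y = 0.
- stirrer_blue: round flat magnetic stirrer with blue body and white rings on top, 110 mm diameter, 30 mm high, fixed on the mat at y = +125 or -125 mm of the mat (either side). Origin at the centre of its underside (3 mm above the bench); flat top 30 mm above the origin. The flask stands on it.
- stirrer_grey: the same stirrer with a grey body, empty, on the other side of the mat. Origin at the centre of its underside, 3 mm above the bench; flat top 30 mm above the origin.
- flask_rim (a point): clear glass conical flask, loose, 180 g, 115 mm high, 84 mm diameter at its foot, tapering to a straight neck (its top 35 mm) 54 mm outside and 48 mm inside diameter; floor 5 mm thick; stands on the middle of the blue stirrer. The point is the centre of the open mouth at rim height, 115 mm above its foot; z up along its axis.
- bar_center (a point): red stir bar, 28 mm long (along its x axis), 12 mm wide and 12 mm high with rounded edges, 16 g, lying flat on the bench at any yaw. The point is its centre, 6 mm above the bench.
- lid_center (a point): orange flask lid: a flat disc 68 mm diameter, 6 mm thick, with an upright round knob of 18 mm diameter and 26 mm height on its middle (32 mm high in all), about 40 g, lying knob up. The point is on the axis half-way up, 16 mm above the flat underside. The underside has no plug: it lies flat on the flask's rim.
- bottle_center (a point): amber glass bottle with a blue cap and a pale label, 54 mm diameter, 100 mm high, about 220 g, closed, standing on the bench. The point is on the axis half-way up, 50 mm above its foot.
- jar_yellow_center (a point): white round jar with a yellow cap, 48 mm diameter, 65 mm high, about 100 g, standing on the bench. The point is on the axis half-way up, 32.5 mm above its foot.
- jar_green_center (a point): white round jar with a green cap, otherwise the same: 48 mm diameter, 65 mm high, about 100 g. The point is on the axis half-way up, 32.5 mm above its foot.
- cylinder_center (a point): clear glass measuring cylinder on a blue round foot, 60 mm foot diameter, 33 mm tube, 160 mm high, loose, standing to one side of the mat; a bystander that must stay standing. The point is on the axis half-way up, 80 mm above the bench.

How it is judged (in metres and radians):
At the end, for the whole second after the job is handed in: Bar in flask; flask within 20 mm of blue stirrer's centre; lid flat on rim, 10 mm; bottle on grey stirrer, 15 mm; yellow jar midway between stirrers, 15 mm; green jar behind it, within 15 mm of the white line, gap 10 to 50 mm; all upright, at rest, released; cylinder standing (horizontal distance between flask_rim and stirrer_blue below 0.02 m and angle between each of flask_rim, lid_center, bottle_center, jar_yellow_center, jar_green_center's own z axis and vertical below 0.08 rad and height (world z) of flask_rim between 0.141 and 0.156 m and horizontal distance between bar_center and flask_rim below 0.036 m and z of bar_center in the frame of flask_rim below -0.075 m and horizontal distance between lid_center and flask_rim below 0.01 m and z of lid_center in the frame of flask_rim between 0.012 and 0.02 m and horizontal distance between bottle_center and stirrer_grey below 0.015 m and height (world z) of bottle_center between 0.078 and 0.088 m and horizontal distance between jar_yellow_center and mat below 0.015 m and height (world z) of jar_yellow_center between 0.031 and 0.04 m and y of jar_green_center in the frame of mat between -0.015 and 0.015 m and horizontal distance between jar_green_center and jar_yellow_center between 0.058 and 0.098 m and x of jar_green_center in the frame of mat above 0.03 m and height (world z) of jar_green_center between 0.031 and 0.04 m and linear speed of each of bar, lid, bottle, jar_yellow, jar_green, flask below 0.02 m/s and angle between cylinder_center's own z axis and vertical below 0.15 rad); the robot touches nothing.
It fails at once if the flask is tipped over (angle between flask_rim's own z axis and vertical above 0.5 rad).
It fails at once if the measuring cylinder is knocked over (angle between cylinder_center's own z axis and vertical above 0.5 rad).
It also fails if it takes over 128 s, if anything falls off the work surface, if the arm or the gripper's body presses on something with over 40 N, if the wrist force passes 120 N, or if a joint passes its speed limit or range.

## Robot

A 6-joint arm with a two-finger parallel gripper is mounted at the origin on the work surface. World frame = base frame: x ahead of the robot, y to its left, z up, the work surface at z = 0. Lengths are in mm, angles in rad, forces in N, time in s.
With the tool pointing down it reaches from about 350 to 875 mm from the base axis. Payload 4.2 kg.
Tool frame: the origin (TCP) lies between the finger pads; the fingertips stand 14 mm ahead of it and the grasp point (between the pads) lies 5 mm behind it; z points along the fingers, y is the line along which they close (so a half turn about z gives the same grasp; the last joint's range is limited). The gripper opens to 85 mm and grips with 20 to 120 N. Pads are 22 mm wide; open, the fingers measure 114 mm over their backs; the gripper's body (76 mm by 85 mm) begins 54 mm behind the grasp point. The pads swing forward as they close: fully open they stand 13 mm farther back than shut.
Start: joints at [1.51, 0.385, 0.008, 0, -1.194, -0.259], TCP at [196.453, 593.301, 245.312] pointing down, gripper open.
Joint ranges: [-3.14, 3.14], [-1.21, 2.06], [-1.07, 1.41], [-3.16, 2.05], [-2.99, -0.16], [-3.1, 3.1]. Speed limits (rad/s): [2.79, 2.79, 3.14, 3.14, 3.14, 3.14].

## Interface

Orientations are given as a unit quaternion [x, y, z, w].
In Python, from bench import * gives the robot as it stands.
- The arm moves only by the tool carry_out, never from a script. Its argument "motion" is a list of rows, each a list of 7 numbers: the turn, a rotation vector about the tool's x, y, z in rad, then the shift along the tool's x, y, z in mm, then the opening, from -1 (shut) to 1 (fully open), so that 0 is half open. A call has 1 to 5 rows; each row is the pose to reach, as a shift and turn from the pose commanded when the call began, along the tool's axes at that moment; what a row does not reach only later rows make up. A row lasts 1/8 s, in which the tool goes at most 62.5 mm and 10.7 degrees, less where a joint would pass 70% of its speed; a pose out of reach is approached as far as the arm can. A call with a gripper value outside its range is refused whole. The fingers move at their own pace and stop on an object; the grip force is fixed at half the most. Time passes only in rows, so rows that repeat a pose let the fingers close. It gives the time, the measured TCP pose, the force, the opening and the grip force at its end, in the units of the state.
- read_state(): the state, without advancing time (a new reading comes with each control period).
- get_image(name): name is "side" or "top"; returns a dict with "color" (400x640x3 uint8, blue, green, red), "mtx" (3x3 intrinsics, pixels), "position" and "orientation" of the camera in the world. Camera axes: x right, y down, z forward; pixel columns grow to the right and rows downward; lengths in mm; the calibration is good to about 2 mm. A picture is of the moment at which its call begins. There is no depth.
- job_done(): hands the job in; it is judged then, once.
The state is a dict: "clock": time; "joints": joint angles; "joint_vel": joint speeds; "joint_efforts": joint torques, N m; "position": TCP position; "ee_rot": TCP orientation; "contact_force": force on the tool from outside, world axes, zero at the start; "wrist_torque": the same for the moment, N m; "gripper_width": finger opening in mm; "grasp_force": force on a finger pad.
Only numpy, scipy, OpenCV 4.12 (cv2) and the standard library are available. Lean on these libraries where they do the work, as an engineer would, in place of code of your own. Each camera call takes 0.05 s, during which the arm holds its last target. There are 200 camera calls.

## Working session

There is one attempt and no reset: what is moved stays moved. The work goes in short steps, Python scripts to look and compute and a tool call to move; the robot and the scene stay as the last step left them, time stands still between calls to the robot, and variables do not carry over. Pictures are saved under pics/ and viewed, at most 16 in all, crops included, and the job is handed in when it is done.

Besides the shell and the picture viewer there is one more tool, called after "Call:" in YAML: its name, and indented under it one key for each argument. carry_out: Moves the arm, as the interface text tells. Its arguments: {"type":"object","properties":{"motion":{"type":"array"}},"required":["motion"]}

```bash
ls; mkdir -p pics
python3 - <<'E'
from bench import *
import cv2
for n in("top","side"):
    d=get_image(n); cv2.imwrite(f"pics/{n}0.png",d["color"]); print(n,d["mtx"],d["position"],d["orientation"])
print(read_state())
E
```

```text
pics
top [[407.05242409   0.         319.09051037]
 [  0.         407.05242409 201.54506708]
 [  0.           0.           1.        ]] [ 495.33198895   -9.30121317 1121.22579696] [-0.6967348   0.71669057 -0.02227698  0.020469  ]
side [[437.8966149    0.         327.5227729 ]
 [  0.         437.8966149  197.52684443]
 [  0.           0.           1.        ]] [420.45873554 806.08360779 955.23249334] [-0.08982819  0.9248577  -0.3675153   0.03875093]
{'clock': 0.1, 'joints': array([ 1.50960256e+00,  3.85477253e-01,  6.79206792e-03, -4.19524132e-04,
       -1.19400180e+00, -2.58575704e-01]), 'joint_vel': array([-0.00122566, -0.00345828,  0.00124374,  0.00147373, -0.00065974,
        0.00113774]), 'joint_efforts': array([-5.52789406e-04, -3.93319738e+01,  1.88928598e+01,  4.19789538e+00,
       -2.59566084e-03,  5.74091132e-06]), 'position': array([196.31359933, 592.86217439, 244.34627055]), 'ee_rot': array([ 9.87232861e-01, -1.59280717e-01, -1.00881126e-04,  9.59940332e-04]), 'contact_force': array([-0.20218092, -0.73135711, -0.03573423]), 'wrist_torque': array([ 0.0066418 , -0.03347912,  0.0008985 ]), 'grasp_force': 0.0, 'gripper_width': 85.34841817973683}
```

View pics/top0.png

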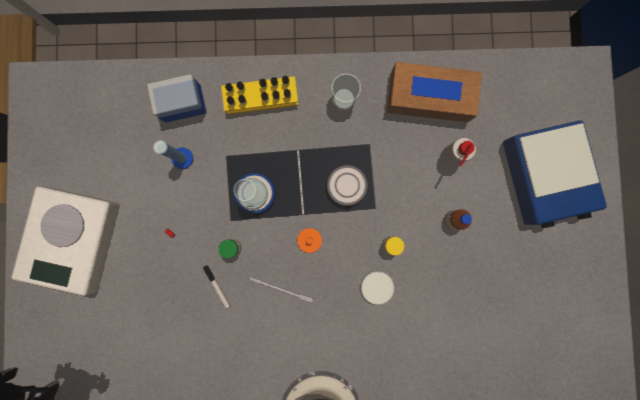

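View pics/side0.png

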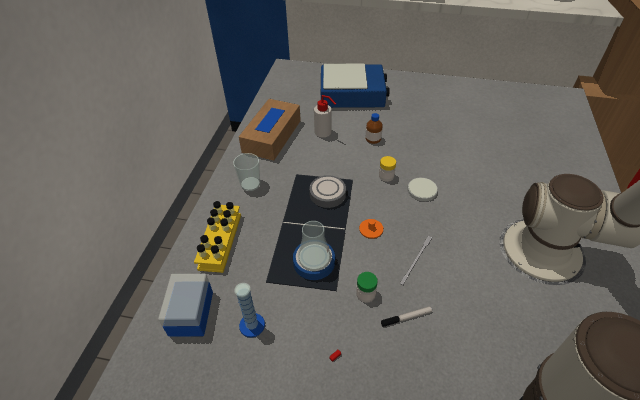

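```bash
cat > h.py <<'E'
from bench import *
import cv2, numpy as np
from scipy.spatial.transform import Rotation as R
def pix(d,u,v,z):
    "pixel -> world point on the plane at height z"
    r=R.from_quat(d["orientation"]).apply(np.linalg.inv(d["mtx"])@[u,v,1]); p=np.array(d["position"])
    return p+r*(z-p[2])/r[2]
def proj(d,P):
    c=R.from_quat(d["orientation"]).inv().apply(np.atleast_2d(P)-np.array(d["position"]))
    q=c@np.array(d["mtx"]).T; return q[:,:2]/q[:,2:]
def crop(d,u0,v0,u1,v1,k,name):
    im=cv2.resize(d["color"][v0:v1,u0:u1],None,fx=k,fy=k,interpolation=cv2.INTER_CUBIC)
    for u in range(-(-u0//20)*20,u1,20):
        cv2.line(im,((u-u0)*k,0),((u-u0)*k,6),(0,255,255),1); cv2.putText(im,str(u),((u-u0)*k+2,14),0,.4,(0,255,255),1)
    for v in range(-(-v0//20)*20,v1,20):
        cv2.line(im,(0,(v-v0)*k),(6,(v-v0)*k),(0,255,255),1); cv2.putText(im,str(v),(8,(v-v0)*k+4),0,.4,(0,255,255),1)
    cv2.imwrite("pics/"+name,im)
E
python3 - <<'E'
from h import *
d=get_image("top")
crop(d,150,135,310,265,4,"tl.png"); crop(d,290,135,480,265,4,"tr.png")
d=get_image("side"); crop(d,220,100,430,370,2,"s1.png")
E
```

```text
(no output)
```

View pics/tl.png

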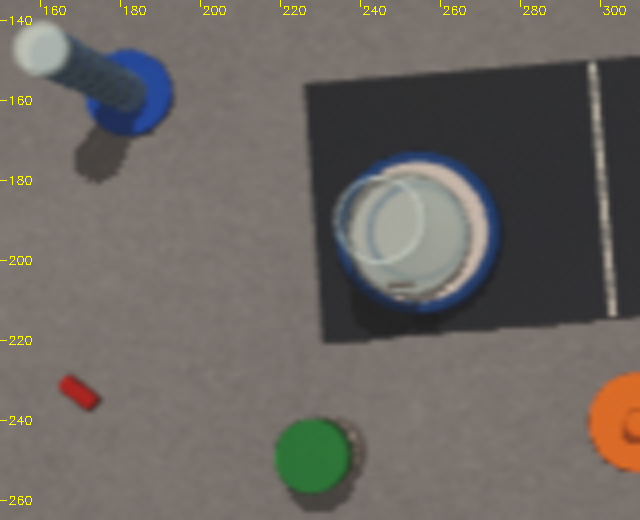

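View pics/tr.png

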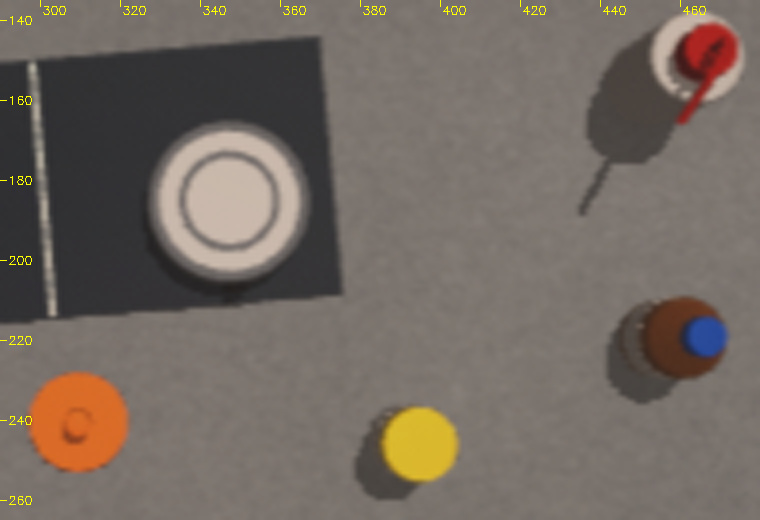

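The top crops show the flask rim at (244.8,190.3), blue stirrer (254.8,193), grey stirrer (347.4,185.4), green cap (228.3,248.8), yellow cap (395.1,246), lid (309.8,240.5), bottle cap (466.5,219.3), bar (169.9,233) and cylinder foot (182.5,158).

Run:
```python
from h import *
np.set_printoptions(precision=1,suppress=True)
d=get_image("top")
for n,u,v,z in [("m_tl",226.25,156.25,3),("m_bl",230.75,220.5,3),("m_tr",369.75,144.5,3),("m_br",375.5,208.25,3),("l_t",298,150.5,3),("l_b",303.25,214.25,3),("rim",244.75,190.25,148),("blue",254.75,193,33),("grey",347.4,185.4,33),("green",228.25,248.75,65),("yellow",395.1,246,65),("bar",169.9,233,9),("bar1",165.5,229.5,9),("bar2",174.5,236.3,9),("lid",309.75,240.5,6),("bottle",466.5,219.25,100),("cyl",182.5,158,6),("cyltop",160.5,147,160)]:
    print(n,pix(d,u,v,z))
```

```text
m_tl [695.9 240.4   3. ]
m_bl [517.7 230.6   3. ]
m_tr [ 717.6 -158.2    3. ]
m_br [ 540.1 -167.7    3. ]
l_t [706.4  41.3   3. ]
l_b [529.3  31.4   3. ]
rim [586.4 164.8 148. ]
blue [589.  158.8  33. ]
grey [602.4 -90.2  33. ]
green [443.8 224.9  65. ]
yellow [ 438.7 -205.9   65. ]
bar [488.3 395.4   9. ]
bar1 [498.1 407.3   9. ]
bar2 [479. 383.   9.]
lid [457.1  15.4   6. ]
bottle [ 502.2 -381.1  100. ]
cyl [693.8 360.5   6. ]
cyltop [694.3 361.6 160. ]
```

View pics/s1.png

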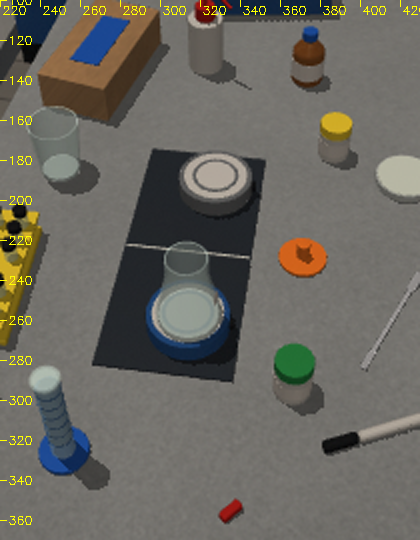

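```bash
cat >> h.py <<'E'
def plan(x,y,z,psi,s=None):
    "turn+shift in present tool axes to a tool-down pose with tool-x heading psi"
    s=s or read_state(); r=R.from_quat(s["ee_rot"])
    g=R.from_matrix(np.array([[np.cos(psi),np.sin(psi),0],[np.sin(psi),-np.cos(psi),0],[0,0,-1.]]))
    t=(r.inv()*g).as_rotvec(); m=r.inv().apply(np.array([x,y,z])-s["position"])
    print("turn",t.round(3),"shift",m.round(1),"rows",max(np.linalg.norm(m)/62.5,np.linalg.norm(t)/.187).round(1),"w",round(s["gripper_width"],1),"clk",s["clock"])
E
python3 - <<'E'
from h import *
np.set_printoptions(precision=1,suppress=True)
d=get_image("side")
for n,u,v,z in [("bar",335.5,355.5,9),("yellow",388,161.5,65),("lid",371,229,6),("grey",328.5,188.5,33),("rim",313,229.5,148),("green",367,280,65),("bottle",375,115.5,100)]: print(n,pix(d,u,v,z))
plan(488.5,395,100,.904)
E
```

```text
bar [488.6 399.4   9. ]
yellow [ 438.5 -199.9   65. ]
lid [457.6  22.9   6. ]
grey [599.5 -84.1  33. ]
rim [586.9 167.8 148. ]
green [444.7 228.4  65. ]
bottle [ 502.1 -375.9  100. ]
turn [ 0.   0.  -1.2] shift [339.5  96.1 145.1] rows 6.5 w 85.6 clk 0.3
```

Call:
carry_out:
  motion:
    - [0, 0, -0.18, 60, 17, 25, -0.2]
    - [0, 0, -0.36, 120, 34, 50, -0.2]
    - [0, 0, -0.54, 180, 51, 75, -0.2]
    - [0, 0, -0.72, 240, 68, 100, -0.2]
    - [0, 0, -0.9, 290, 82, 124, -0.2]

```text
clock: 0.92
position: [436.2, 431.0, 127.1]
ee_rot: [0.958, 0.288, 0.0, -0.0]
contact_force: [-0.1, 1.3, -0.6]
gripper_width: 34.3
grasp_force: 0.0
```

Run:
```python
from h import *
plan(488.5,396,70,.904)
```

```text
turn [-0.    -0.001 -0.32 ] shift [24.2 58.1 57.1] rows 1.7 w 34.3 clk 0.925
```

Call:
carry_out:
  motion:
    - [0, 0, -0.16, 12, 29, 29, -0.3]
    - [0, 0, -0.32, 24, 58, 57, -0.3]
    - [0, 0, -0.32, 24, 58, 57, -0.3]

```text
clock: 1.3
position: [486.8, 393.7, 67.4]
ee_rot: [0.902, 0.432, -0.003, 0.001]
contact_force: [-0.4, -0.5, -0.1]
gripper_width: 30.3
grasp_force: 0.0
```

Run:
```python
from h import *
s=read_state(); print(s["position"])
for n in("top","side"):
    d=get_image(n); P=s["position"]; g=[proj(d,[P[0],P[1],h])[0] for h in (P[2]-12,6)]; print(n,g)
    u,v=map(int,g[1]); crop(d,u-30,v-30,u+35,v+30,6,f"bar_{n}.png")
a=cv2.imread("pics/bar_top.png");b=cv2.imread("pics/bar_side.png"); cv2.imwrite("pics/bar2.png",np.hstack([a,b]))
plan(488.5,396,17,.904)
```

```text
[486.84802941 393.67464663  67.43813804]
top [array([164.08586685, 233.83162272]), array([170.9380798 , 233.49266109])]
side [array([336.94408102, 343.91377271]), array([336.72269917, 353.75126811])]
turn [ 0.     0.    -0.008] shift [ 0.6  1.7 53.4] rows 0.9 w 29.9 clk 1.4
```

View pics/bar2.png

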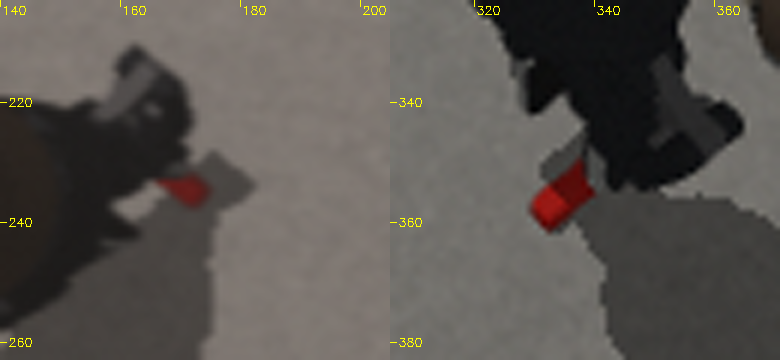

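The open fingers straddle the bar in both views (bar end at about (172,235) top, (333,358) side). I'll descend and grip.

Call:
carry_out:
  motion:
    - [0, 0, 0, 1, 2, 30, -0.3]
    - [0, 0, 0, 1, 2, 50, -0.3]
    - [0, 0, 0, 1, 2, 52, -0.5]
    - [0, 0, 0, 1, 2, 52, -1]
    - [0, 0, 0, 1, 2, 52, -1]

```text
clock: 2.02
position: [489.0, 397.0, 19.9]
ee_rot: [0.901, 0.434, 0.001, -0.001]
contact_force: [-0.2, -0.7, 0.8]
gripper_width: 9.6
grasp_force: 59.2
```

Call:
carry_out:
  motion:
    - [0, 0, 0, 0, 0, 0, -1]
    - [0, 0, 0, 0, 0, 0, -1]
    - [0, 0, 0, 0, 0, 0, -1]

```text
clock: 2.4
position: [489.0, 396.6, 19.5]
ee_rot: [0.901, 0.434, 0.001, -0.0]
contact_force: [-2.0, 0.9, 6.6]
gripper_width: 9.4
grasp_force: 60.0
```

Call:
carry_out:
  motion:
    - [0, 0, 0, 0, 0, 0, -0.5]
    - [0, 0, 0, 0, 0, 0, -0.5]
    - [0, 0, 0, 0, 0, 0, -0.5]

```text
clock: 2.78
position: [488.6, 395.7, 18.0]
ee_rot: [0.901, 0.434, -0.0, 0.0]
contact_force: [0.6, 0.3, 0.2]
gripper_width: 21.4
grasp_force: 0.0
```

Call:
carry_out:
  motion:
    - [0, 0, 0, 0, 0, 3, -0.5]
    - [0, 0, 0, 0, 0, 3, -0.6]
    - [0, 0, 0, 0, 0, 3, -1]
    - [0, 0, 0, 0, 0, 3, -1]
    - [0, 0, 0, 0, 0, 3, -1]

```text
clock: 3.4
position: [488.7, 396.0, 15.3]
ee_rot: [0.901, 0.434, -0.0, -0.0]
contact_force: [0.1, -0.3, 0.1]
gripper_width: 9.9
grasp_force: 61.8
```

Call:
carry_out:
  motion:
    - [0, 0, 0, 0, 0, -30, -1]
    - [0, 0, 0, 0, 0, -80, -1]
    - [0, 0, 0, 0, 0, -130, -1]
    - [0, 0, 0, 0, 0, -180, -1]
    - [0, 0, 0, 0, 0, -180, -1]

```text
clock: 4.03
position: [490.5, 397.9, 201.0]
ee_rot: [0.901, 0.434, 0.005, -0.002]
contact_force: [-0.9, -0.3, -0.5]
gripper_width: 9.9
grasp_force: 61.9
```

Run:
```python
from h import *
d=get_image("side");s=read_state();u,v=map(int,proj(d,s["position"])[0]); print(u,v); crop(d,u-40,v-30,u+40,v+40,6,"held.png")
plan(586.5,165.5,195,.898)
```

```text
336 312
turn [-0.    -0.005 -0.   ] shift [-120.1  220.2    2.1] rows 4.0 w 10.2 clk 4.075
```

View pics/held.png

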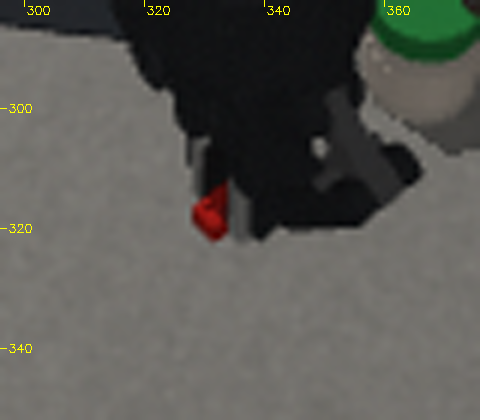

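The red bar is held at the fingertips (at about (330,317)). I'll carry it to the flask mouth.

Call:
carry_out:
  motion:
    - [0, 0, 0, -27, 50, 0, -1]
    - [0, 0, 0, -54, 100, 0, -1]
    - [0, 0, 0, -81, 150, 0, -1]
    - [0, 0, 0, -106, 195, 0, -1]
    - [0, 0, 0, -120, 220, 2, -1]

```text
clock: 4.7
position: [585.7, 162.3, 191.6]
ee_rot: [0.901, 0.433, -0.002, -0.0]
contact_force: [-0.3, 0.9, -0.0]
gripper_width: 10.3
grasp_force: 61.9
```

Call:
carry_out:
  motion:
    - [0, 0, 0, 0, 0, 0, -1]
    - [0, 0, 0, 0, 0, 0, -1]
    - [0, 0, 0, 0, 0, 0, -1]

```text
clock: 5.08
position: [585.5, 166.0, 193.0]
ee_rot: [0.901, 0.435, -0.0, -0.0]
contact_force: [-0.5, 0.2, 1.0]
gripper_width: 10.6
grasp_force: 61.9
```

Run:
```python
from h import *
s=read_state();P=s["position"];print(P)
L=[]
for n in("top","side"):
    d=get_image(n); g=proj(d,[[P[0],P[1],P[2]-12],[P[0],P[1],148]]); print(n,g)
    u,v=map(int,g[1]); crop(d,u-32,v-35,u+33,v+35,6,f"x.png"); L.append(cv2.imread("pics/x.png"))
cv2.imwrite("pics/over.png",np.hstack(L))
plan(586.5,165.5,170,.898)
```

```text
[585.49406762 166.02340848 192.95415384]
top [[241.68169093 189.38338806]
 [244.26640866 190.62377939]]
side [[313.33704127 220.01891923]
 [313.74213524 229.02891213]]
turn [-0.     0.     0.001] shift [ 0.1  1.  23.3] rows 0.4 w 10.0 clk 5.175
```

View pics/over.png

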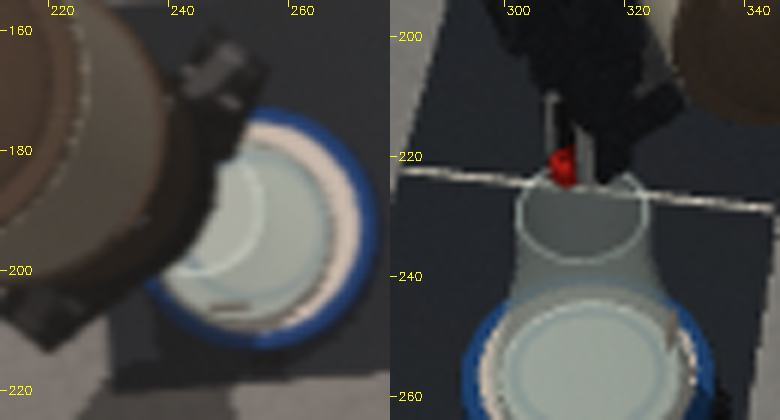

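Mouth centre appears at side (313.5,230), bar just above it; aligned within a few mm. I'll lower and release.

Call:
carry_out:
  motion:
    - [0, 0, 0, -2, 1, 12, -1]
    - [0, 0, 0, -2, 1, 23, -1]
    - [0, 0, 0, -2, 1, 23, -1]
    - [0, 0, 0, -2, 1, 23, -0.4]
    - [0, 0, 0, -2, 1, 23, -0.2]

```text
clock: 5.8
position: [585.8, 163.0, 170.8]
ee_rot: [0.901, 0.434, 0.0, 0.0]
contact_force: [-0.2, -0.9, -0.7]
gripper_width: 34.4
grasp_force: 0.0
```

Call:
carry_out:
  motion:
    - [0, 0, 0, 0, 0, 0, -0.1]
    - [0, 0, 0, 0, 0, 0, -0.1]
    - [0, 0, 0, 0, 0, -20, -0.1]
    - [0, 0, 0, 0, 0, -55, -0.1]

```text
clock: 6.3
position: [584.7, 162.5, 224.6]
ee_rot: [0.901, 0.434, -0.002, 0.0]
contact_force: [0.8, -0.2, 0.1]
gripper_width: 38.3
grasp_force: 0.0
```

Run:
```python
from h import *
plan(457.3,18,140,.055)
d=get_image("side"); crop(d,270,190,350,280,5,"bin.png")
```

```text
turn [-0.     0.004  0.843] shift [-192.1   -9.4   85.3] rows 4.5 w 38.3 clk 6.3
```

View pics/bin.png

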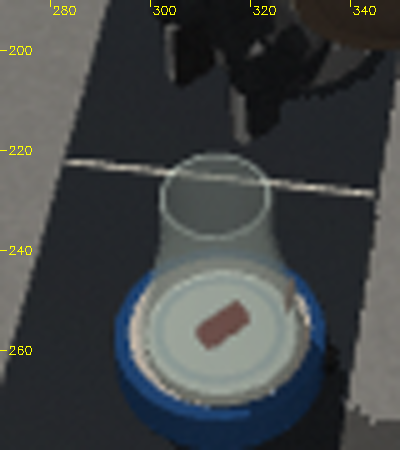

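The red bar lies in the flask (seen at (311,255)); the flask is still upright. Lid next.

Call:
carry_out:
  motion:
    - [0, 0, 0.17, -38, -2, 0, -0.1]
    - [0, 0, 0.34, -80, -4, 0, -0.1]
    - [0, 0, 0.51, -130, -6, 25, -0.1]
    - [0, 0, 0.68, -175, -8, 65, -0.1]
    - [0, 0, 0.843, -192, -10, 90, -0.1]

```text
clock: 6.98
position: [455.4, 17.1, 134.3]
ee_rot: [1.0, 0.024, -0.001, 0.0]
contact_force: [0.7, 0.9, -0.2]
gripper_width: 38.1
grasp_force: 0.0
```

Call:
carry_out:
  motion:
    - [0, 0, 0, 0, 0, 30, -0.1]
    - [0, 0, 0, 0, 0, 60, -0.1]
    - [0, 0, 0, 0, 0, 60, -0.1]

```text
clock: 7.35
position: [456.7, 18.4, 74.0]
ee_rot: [1.0, 0.027, -0.002, 0.001]
contact_force: [0.3, -0.4, 0.1]
gripper_width: 38.6
grasp_force: 0.0
```

Run:
```python
from h import *
s=read_state();P=s["position"];print(P)
L=[]
for n in("top","side"):
    d=get_image(n); g=proj(d,[[P[0],P[1],P[2]-12],[P[0],P[1],32]]); print(n,g)
    u,v=map(int,g[1]); crop(d,u-32,v-35,u+33,v+35,6,f"x.png"); L.append(cv2.imread("pics/x.png"))
cv2.imwrite("pics/lid.png",np.hstack(L))
plan(457.3,17,24,.055)
```

```text
[456.68983841  18.35834768  74.00333495]
top [[308.14730853 241.43345826]
 [308.43025366 241.01285756]]
side [[372.94233608 214.61959353]
 [372.18261746 221.79181374]]
turn [-0.    -0.001  0.   ] shift [-1.6  2.1 52.1] rows 0.8 w 38.5 clk 7.45
```

View pics/lid.png

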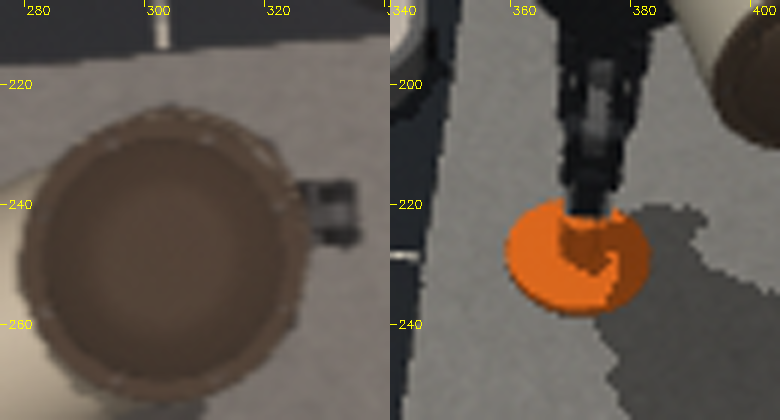

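Lid disc centre at side (371.3,229), with fingers at u≈372: aligned. I'll descend and grip the knob.

Call:
carry_out:
  motion:
    - [0, 0, 0, 0, 2, 30, -0.1]
    - [0, 0, 0, 0, 2, 50, -0.1]
    - [0, 0, 0, 0, 2, 50, -0.1]
    - [0, 0, 0, 0, 2, 50, -0.5]
    - [0, 0, 0, 0, 2, 50, -1]

```text
clock: 8.07
position: [459.3, 17.4, 27.0]
ee_rot: [1.0, 0.028, 0.002, -0.0]
contact_force: [-1.5, 1.2, 5.7]
gripper_width: 15.6
grasp_force: 58.5
```

Call:
carry_out:
  motion:
    - [0, 0, 0, 0, 0, 0, -1]
    - [0, 0, 0, 0, 0, 0, -1]
    - [0, 0, 0, 0, 0, 0, -1]

```text
clock: 8.45
position: [459.3, 17.4, 27.0]
ee_rot: [1.0, 0.028, 0.002, -0.0]
contact_force: [-0.8, 0.1, 5.6]
gripper_width: 15.5
grasp_force: 58.5
```

Call:
carry_out:
  motion:
    - [0, 0, 0, 0, 0, -20, -1]
    - [0, 0, 0, 0, 0, -70, -1]
    - [0, 0, 0, 0, 0, -120, -1]
    - [0, 0, 0, 0, 0, -170, -1]
    - [0, 0, 0, 0, 0, -190, -1]

```text
clock: 9.07
position: [459.2, 17.3, 219.5]
ee_rot: [1.0, 0.028, 0.004, -0.001]
contact_force: [-1.0, 0.4, -0.7]
gripper_width: 15.6
grasp_force: 58.5
```

Run:
```python
from h import *
plan(586.5,165.5,195,.055)
```

```text
turn [-0.002 -0.007  0.   ] shift [ 135.1 -140.9   25.8] rows 3.1 w 15.6 clk 9.075
```

Call:
carry_out:
  motion:
    - [0, 0, 0, 30, -30, 0, -1]
    - [0, 0, 0, 60, -62, 0, -1]
    - [0, 0, 0, 90, -94, 5, -1]
    - [0, 0, 0, 120, -125, 15, -1]
    - [0, 0, 0, 137, -142, 20, -1]

```text
clock: 9.7
position: [587.8, 167.7, 195.1]
ee_rot: [1.0, 0.028, -0.0, -0.0]
contact_force: [0.1, 0.7, -0.3]
gripper_width: 15.7
grasp_force: 58.6
```

Call:
carry_out:
  motion:
    - [0, 0, 0, 0, 0, 0, -1]
    - [0, 0, 0, 0, 0, 0, -1]
    - [0, 0, 0, 0, 0, 0, -1]

```text
clock: 10.07
position: [586.7, 165.6, 196.2]
ee_rot: [1.0, 0.027, 0.0, -0.0]
contact_force: [0.5, 0.2, -0.2]
gripper_width: 15.5
grasp_force: 58.6
```

Run:
```python
from h import *
s=read_state();P=s["position"];print(P)
L=[]
for n in("top","side"):
    d=get_image(n); b=[P[0]-2,P[1],P[2]-21]; g=proj(d,[b,[b[0],b[1],148]]); print(n,g)
    u,v=map(int,g[1]); crop(d,u-32,v-35,u+33,v+35,6,f"x.png"); L.append(cv2.imread("pics/x.png"))
cv2.imwrite("pics/lid2.png",np.hstack(L))
plan(588.5,166.3,175,.055)
```

```text
[586.65766945 165.57595735 196.19407252]
top [[242.3443985  189.95830247]
 [244.45901197 190.96595079]]
side [[313.80117164 221.53227999]
 [314.12658056 228.93732657]]
turn [-0.    -0.001 -0.001] shift [ 1.7 -0.5 21.1] rows 0.3 w 15.5 clk 10.175
```

View pics/lid2.png

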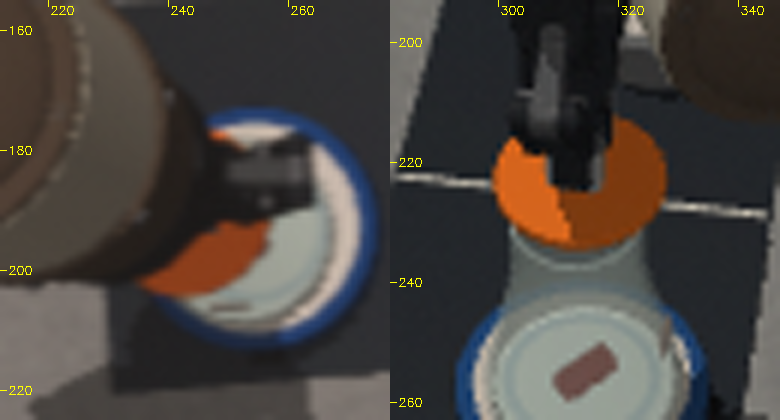

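Lid centre projects to within ~1 px of the rim centre (side (313.3,223) over rim (312.5,229)). I'll lower it and let go.

Call:
carry_out:
  motion:
    - [0, 0, 0, 2, 1, 8, -1]
    - [0, 0, 0, 2, 1, 14, -1]
    - [0, 0, 0, 2, 1, 18, -1]
    - [0, 0, 0, 2, 1, 20, -1]
    - [0, 0, 0, 2, 1, 20, -1]

```text
clock: 10.8
position: [589.2, 165.5, 175.3]
ee_rot: [1.0, 0.027, 0.0, -0.0]
contact_force: [-0.1, 0.7, -0.6]
gripper_width: 15.9
grasp_force: 58.7
```

Call:
carry_out:
  motion:
    - [0, 0, 0, 0, 0, 0, -1]
    - [0, 0, 0, 0, 0, 0.5, -1]

```text
clock: 11.05
position: [589.2, 165.4, 175.1]
ee_rot: [1.0, 0.028, 0.0, -0.0]
contact_force: [-0.5, 0.0, 0.9]
gripper_width: 15.7
grasp_force: 58.7
```

Call:
carry_out:
  motion:
    - [0, 0, 0, 0, 0, 1, -1]
    - [0, 0, 0, 0, 0, 1, -0.8]
    - [0, 0, 0, 0, 0, 1, -0.4]
    - [0, 0, 0, 0, 0, 1, -0.3]
    - [0, 0, 0, 0, 0, -6, -0.3]

```text
clock: 11.68
position: [588.7, 165.1, 180.2]
ee_rot: [1.0, 0.027, -0.001, 0.0]
contact_force: [-0.4, -0.8, -0.7]
gripper_width: 29.7
grasp_force: 0.0
```

Call:
carry_out:
  motion:
    - [0, 0, 0, 0, 0, -20, -0.3]
    - [0, 0, 0, 0, 0, -50, 0.3]
    - [0, 0, 0, 0, 0, -60, 0.3]

```text
clock: 12.05
position: [590.1, 165.7, 243.2]
ee_rot: [1.0, 0.028, 0.002, -0.001]
contact_force: [-0.2, 0.3, -0.4]
gripper_width: 55.5
grasp_force: 0.0
```

Run:
```python
from h import *
L=[]
d=get_image("side"); crop(d,280,190,350,290,5,"x.png"); L.append(cv2.imread("pics/x.png"))
d=get_image("top"); crop(d,215,150,290,250,5,"x.png"); L.append(cv2.imread("pics/x.png"))
cv2.imwrite("pics/lid3.png",np.hstack(L))
plan(438.7,-204,235,.055)
```

```text
turn [-0.001 -0.002 -0.   ] shift [-170.9  360.8    6.2] rows 6.4 w 55.1 clk 12.15
```

View pics/lid3.png

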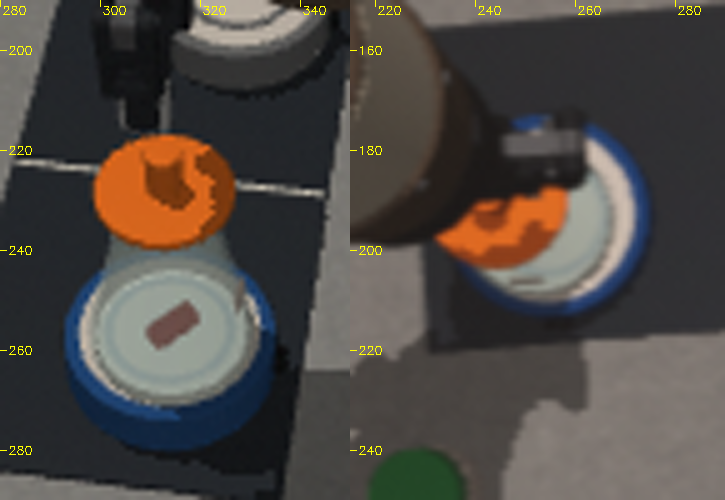

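The lid lies flat and centred on the rim (side (312.9,227) on its top). Yellow jar next.

Call:
carry_out:
  motion:
    - [0, 0, 0, -27, 58, 0, 0.8]
    - [0, 0, 0, -54, 115, 0, 0.8]
    - [0, 0, 0, -80, 172, 0, 0.8]
    - [0, 0, 0, -108, 230, 20, 0.8]
    - [0, 0, 0, -135, 287, 50, 0.8]

```text
clock: 12.78
position: [473.8, -118.1, 196.0]
ee_rot: [1.0, 0.028, 0.0, -0.0]
contact_force: [1.2, 0.3, -1.1]
gripper_width: 77.0
grasp_force: 0.0
```

Call:
carry_out:
  motion:
    - [0, 0, 0, -18, 37, 30, 0.8]
    - [0, 0, 0, -36, 74, 60, 0.8]
    - [0, 0, 0, -36, 74, 80, 0.8]
    - [0, 0, 0, -36, 74, 80, 0.8]

```text
clock: 13.28
position: [441.0, -192.6, 114.6]
ee_rot: [1.0, 0.027, -0.003, -0.001]
contact_force: [-0.0, 1.7, 0.3]
gripper_width: 77.4
grasp_force: 0.0
```

Run:
```python
from h import *
plan(438.7,-204,38,.055)
```

```text
turn [-0.001  0.006 -0.002] shift [-2.5 11.3 76.6] rows 1.2 w 77.4 clk 13.275
```

Call:
carry_out:
  motion:
    - [0, 0, 0, -2, 11, 10, 0.8]
    - [0, 0, 0, -2, 11, 30, 0.8]
    - [0, 0, 0, -2, 11, 55, 0.8]
    - [0, 0, 0, -2, 11, 75, 0.8]
    - [0, 0, 0, -2, 11, 75, 0.8]

```text
clock: 13.9
position: [441.2, -203.5, 40.9]
ee_rot: [1.0, 0.028, -0.001, -0.0]
contact_force: [0.0, -0.5, 0.5]
gripper_width: 76.4
grasp_force: 0.0
```

Call:
carry_out:
  motion:
    - [0, 0, 0, 0, 0, 0, 0.4]
    - [0, 0, 0, 0, 0, 0, -0.5]
    - [0, 0, 0, 0, 0, 0, -0.5]
    - [0, 0, 0, 0, 0, 0, -0.5]
    - [0, 0, 0, 0, 0, 0, -0.5]

```text
clock: 14.52
position: [442.8, -203.7, 43.1]
ee_rot: [1.0, 0.028, 0.001, 0.0]
contact_force: [-1.0, 0.4, 6.0]
gripper_width: 47.2
grasp_force: 61.1
```

Call:
carry_out:
  motion:
    - [0, 0, 0, 0, 0, -20, -0.5]
    - [0, 0, 0, 0, 0, -60, -0.5]
    - [0, 0, 0, 0, 0, -100, -0.5]
    - [0, 0, 0, 0, 0, -100, -0.5]

```text
clock: 15.02
position: [443.7, -203.8, 145.0]
ee_rot: [1.0, 0.028, 0.004, 0.001]
contact_force: [0.2, 1.1, -1.7]
gripper_width: 47.3
grasp_force: 62.0
```

Run:
```python
from h import *
s=read_state();P=s["position"];print(P,s["grasp_force"]);L=[]
for n in("top","side"):
    d=get_image(n); g=proj(d,[[P[0],P[1],P[2]+27]]); print(n,g)
    u,v=map(int,g[0]); crop(d,u-32,v-35,u+33,v+35,6,f"x.png"); L.append(cv2.imread("pics/x.png"))
cv2.imwrite("pics/y1.png",np.hstack(L))
plan(596,35.5,140,.055)
```

```text
[ 443.68459402 -203.77237677  144.96920307] 62.0154960360378
top [[402.75154928 246.10200988]]
side [[389.8513048  132.45586431]]
turn [-0.001  0.    -0.001] shift [ 167.6 -230.     1.8] rows 4.6 w 47.0 clk 15.125
```

View pics/y1.png

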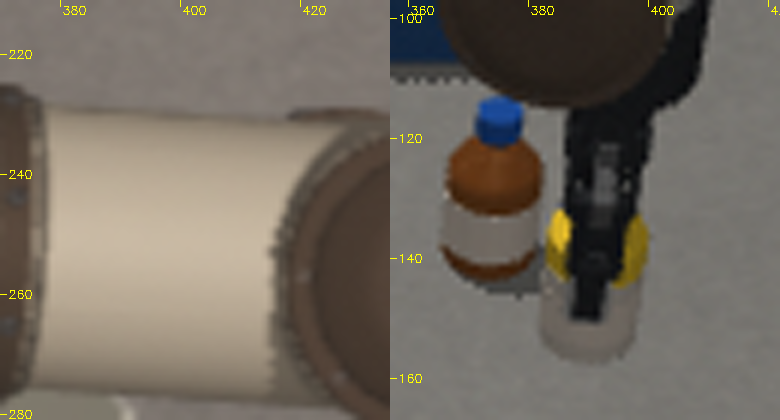

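The yellow jar is held upright (side (391,140)). I'll carry it to the centre line.

Call:
carry_out:
  motion:
    - [0, 0, 0, 33, -46, 0, -0.5]
    - [0, 0, 0, 66, -92, 0, -0.5]
    - [0, 0, 0, 99, -138, 0, -0.5]
    - [0, 0, 0, 132, -184, 0, -0.5]
    - [0, 0, 0, 162, -223, 0, -0.5]

```text
clock: 15.75
position: [590.9, 29.7, 139.5]
ee_rot: [1.0, 0.028, -0.002, 0.0]
contact_force: [0.3, 0.0, -1.1]
gripper_width: 47.0
grasp_force: 62.1
```

Call:
carry_out:
  motion:
    - [0, 0, 0, 7, -8, 0, -0.5]
    - [0, 0, 0, 7, -8, 0, -0.5]
    - [0, 0, 0, 7, -8, 0, -0.5]

```text
clock: 16.12
position: [596.5, 35.2, 141.0]
ee_rot: [1.0, 0.027, -0.001, 0.0]
contact_force: [0.5, 0.2, -0.9]
gripper_width: 47.3
grasp_force: 62.2
```

Run:
```python
from h import *
plan(598,36.8,46,.055)
```

```text
turn [ 0.     0.002 -0.001] shift [ 1.8 -1.6 95. ] rows 1.5 w 47.3 clk 16.125
```

Call:
carry_out:
  motion:
    - [0, 0, 0, 1, -2, 35, -0.5]
    - [0, 0, 0, 1, -2, 70, -0.5]
    - [0, 0, 0, 1, -2, 85, -0.5]
    - [0, 0, 0, 1, -2, 93, -0.5]
    - [0, 0, 0, 1, -2, 95, -0.5]

```text
clock: 16.75
position: [599.1, 38.2, 47.4]
ee_rot: [1.0, 0.027, 0.001, -0.0]
contact_force: [0.5, -0.5, -0.8]
gripper_width: 47.1
grasp_force: 62.2
```

Call:
carry_out:
  motion:
    - [0, 0, 0, 0, 0, 0, -0.5]
    - [0, 0, 0, 0, 0, 0, 0.2]
    - [0, 0, 0, 0, 0, 0, 0.4]
    - [0, 0, 0, 0, 0, 0, 0.4]

```text
clock: 17.25
position: [599.0, 38.6, 47.3]
ee_rot: [1.0, 0.028, 0.0, -0.0]
contact_force: [0.7, 0.1, 0.4]
gripper_width: 59.6
grasp_force: 0.0
```

Call:
carry_out:
  motion:
    - [0, 0, 0, 0, 0, -30, 0.4]
    - [0, 0, 0, 0, 0, -80, 0.4]
    - [0, 0, 0, 0, 0, -130, 0.4]
    - [0, 0, 0, 0, 0, -150, 0.4]

```text
clock: 17.75
position: [600.1, 38.7, 200.9]
ee_rot: [1.0, 0.028, 0.003, -0.001]
contact_force: [0.1, 0.3, -0.6]
gripper_width: 59.8
grasp_force: 0.0
```

Run:
```python
from h import *
plan(446,227,190,.055)
```

```text
turn [-0.001 -0.006  0.   ] shift [-143.5 -196.5   10.2] rows 3.9 w 59.8 clk 17.75
```

Call:
carry_out:
  motion:
    - [0, 0, 0, -58, -5, 0, 0.8]
    - [0, 0, 0, -115, -20, 0, 0.8]
    - [0, 0, 0, -138, -75, 0, 0.8]
    - [0, 0, 0, -143, -133, 30, 0.8]
    - [0, 0, 0, -143, -185, 60, 0.8]

```text
clock: 18.38
position: [445.5, 216.8, 137.8]
ee_rot: [1.0, 0.028, 0.001, -0.001]
contact_force: [1.4, 0.2, -0.7]
gripper_width: 76.9
grasp_force: 0.0
```

Call:
carry_out:
  motion:
    - [0, 0, 0, 0, -12, 30, 0.8]
    - [0, 0, 0, 0, -12, 30, 0.8]
    - [0, 0, 0, 0, -12, 30, 0.8]

```text
clock: 18.75
position: [445.7, 226.7, 108.1]
ee_rot: [1.0, 0.027, 0.001, -0.0]
contact_force: [0.6, -0.1, -0.3]
gripper_width: 76.8
grasp_force: 0.0
```

Run:
```python
from h import *
plan(446,227,40,.055)
```

```text
turn [-0.    -0.001 -0.   ] shift [ 0.3 -0.3 68.1] rows 1.1 w 76.8 clk 18.75
```

Call:
carry_out:
  motion:
    - [0, 0, 0, 0, 0, 20, 0.8]
    - [0, 0, 0, 0, 0, 45, 0.8]
    - [0, 0, 0, 0, 0, 68, 0.8]
    - [0, 0, 0, 0, 0, 68, 0.4]
    - [0, 0, 0, 0, 0, 68, -0.5]

```text
clock: 19.38
position: [446.3, 227.1, 40.9]
ee_rot: [1.0, 0.027, 0.001, -0.001]
contact_force: [-0.1, -0.2, -0.8]
gripper_width: 47.2
grasp_force: 61.6
```

Call:
carry_out:
  motion:
    - [0, 0, 0, 0, 0, 0, -0.5]
    - [0, 0, 0, 0, 0, 0, -0.5]
    - [0, 0, 0, 0, 0, 0, -0.5]
    - [0, 0, 0, 0, 0, 0, -0.5]

```text
clock: 19.88
position: [446.2, 227.4, 40.8]
ee_rot: [1.0, 0.028, 0.001, -0.001]
contact_force: [0.7, -2.0, 6.7]
gripper_width: 47.3
grasp_force: 61.9
```

Call:
carry_out:
  motion:
    - [0, 0, 0, 0, 0, -20, -0.5]
    - [0, 0, 0, 0, 0, -70, -0.5]
    - [0, 0, 0, 0, 0, -120, -0.5]
    - [0, 0, 0, 0, 0, -130, -0.5]
    - [0, 0, 0, 0, 0, -130, -0.5]

```text
clock: 20.5
position: [444.9, 226.9, 169.5]
ee_rot: [1.0, 0.027, 0.0, -0.001]
contact_force: [-0.1, -0.9, -1.1]
gripper_width: 47.3
grasp_force: 61.9
```

Run:
```python
from h import *
plan(676,41,170,.055)
d=get_image("top");L=[]; crop(d,265,140,345,230,5,"x.png"); L.append(cv2.imread("pics/x.png"))
d=get_image("side"); crop(d,290,180,370,270,5,"x.png"); L.append(cv2.imread("pics/x.png"))
cv2.imwrite("pics/y2.png",np.hstack(L))
```

```text
turn [-0.001 -0.001 -0.   ] shift [220.7 198.2  -0.6] rows 4.7 w 47.3 clk 20.5
```

View pics/y2.png

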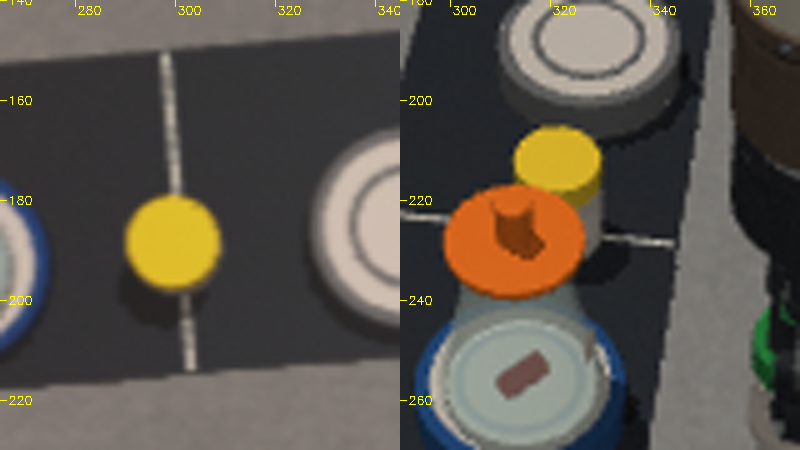

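Run:
```python
from h import *
d=get_image("top"); print(pix(d,299.6,188.6,68).round(1)); plan(676,41,170,.055)
```

```text
[594.1  36.7  68. ]
turn [ 0.002  0.003 -0.   ] shift [221.3 197.5  -2.9] rows 4.7 w 47.3 clk 20.65
```

Call:
carry_out:
  motion:
    - [0, 0, 0, 3, 50, 0, -0.5]
    - [0, 0, 0, 6, 100, 0, -0.5]
    - [0, 0, 0, 9, 150, 0, -0.5]
    - [0, 0, 0, 14, 190, 0, -0.5]
    - [0, 0, 0, 55, 197, 0, -0.5]

```text
clock: 21.28
position: [508.6, 30.5, 167.6]
ee_rot: [1.0, 0.026, -0.002, 0.001]
contact_force: [0.9, 1.1, -0.6]
gripper_width: 47.0
grasp_force: 62.2
```

Call:
carry_out:
  motion:
    - [0, 0, 0, 45, 0, 0, -0.5]
    - [0, 0, 0, 90, 0, 0, -0.5]
    - [0, 0, 0, 135, 0, 0, -0.5]
    - [0, 0, 0, 165, 0, 0, -0.5]
    - [0, 0, 0, 165, 0, 0, -0.5]

```text
clock: 21.9
position: [676.4, 42.1, 165.5]
ee_rot: [1.0, 0.027, -0.002, 0.0]
contact_force: [-1.1, -0.1, -0.9]
gripper_width: 47.0
grasp_force: 62.2
```

Run:
```python
from h import *
plan(675,41,44,.055)
```

```text
turn [ 0.001  0.004 -0.001] shift [ -0.9   0.9 121.5] rows 1.9 w 47.0 clk 21.9
```

Call:
carry_out:
  motion:
    - [0, 0, 0, -1, 1, 40, -0.5]
    - [0, 0, 0, -1, 1, 80, -0.5]
    - [0, 0, 0, -1, 1, 105, -0.5]
    - [0, 0, 0, -1, 1, 117, -0.5]
    - [0, 0, 0, -1, 1, 120, -0.5]

```text
clock: 22.52
position: [674.0, 41.1, 48.3]
ee_rot: [1.0, 0.028, -0.001, 0.0]
contact_force: [0.6, -0.3, -1.1]
gripper_width: 47.2
grasp_force: 62.2
```

Call:
carry_out:
  motion:
    - [0, 0, 0, 0, 0, 0, -0.5]
    - [0, 0, 0, 0, 0, 0, -0.5]

```text
clock: 22.78
position: [675.4, 41.4, 50.5]
ee_rot: [1.0, 0.028, 0.001, -0.0]
contact_force: [-1.2, 0.5, -0.3]
gripper_width: 47.2
grasp_force: 62.2
```

Call:
carry_out:
  motion:
    - [0, 0, 0, 0, 0, 4, -0.5]
    - [0, 0, 0, 0, 0, 6, -0.5]
    - [0, 0, 0, 0, 0, 6, -0.5]

```text
clock: 23.15
position: [674.8, 41.2, 43.9]
ee_rot: [1.0, 0.028, 0.0, 0.0]
contact_force: [-1.7, 1.5, 4.0]
gripper_width: 47.5
grasp_force: 62.4
```

Contact with the mat; release.

Call:
carry_out:
  motion:
    - [0, 0, 0, 0, 0, 0, 0]
    - [0, 0, 0, 0, 0, 0, 0.4]
    - [0, 0, 0, 0, 0, 0, 0.4]
    - [0, 0, 0, 0, 0, -10, 0.4]
    - [0, 0, 0, 0, 0, -50, 0.4]

```text
clock: 23.78
position: [673.0, 40.8, 91.0]
ee_rot: [1.0, 0.027, -0.003, 0.001]
contact_force: [1.0, 0.2, 1.0]
gripper_width: 59.8
grasp_force: 0.0
```

Call:
carry_out:
  motion:
    - [0, 0, 0, 0, 0, -45, 0.4]
    - [0, 0, 0, 0, 0, -85, 0.8]
    - [0, 0, 0, 0, 0, -85, 0.8]

```text
clock: 24.15
position: [677.1, 41.5, 183.7]
ee_rot: [1.0, 0.028, 0.005, -0.001]
contact_force: [-0.2, 0.4, -0.4]
gripper_width: 76.7
grasp_force: 0.0
```

Run:
```python
from h import *
plan(504,-379,175,.055)
```

```text
turn [-0.001 -0.01   0.   ] shift [-196.2  410.3    6.2] rows 7.3 w 76.7 clk 24.15
```

Call:
carry_out:
  motion:
    - [0, 0, 0, -25, 52, 0, 0.9]
    - [0, 0, 0, -50, 104, 0, 0.9]
    - [0, 0, 0, -75, 156, 0, 0.9]
    - [0, 0, 0, -100, 208, 0, 0.9]
    - [0, 0, 0, -125, 260, 0, 0.9]

```text
clock: 24.78
position: [562.9, -226.8, 177.7]
ee_rot: [1.0, 0.028, -0.0, -0.0]
contact_force: [0.4, -0.0, -0.4]
gripper_width: 81.4
grasp_force: 0.0
```

Call:
carry_out:
  motion:
    - [0, 0, 0, -25, 52, 0, 0.9]
    - [0, 0, 0, -50, 104, 0, 0.9]
    - [0, 0, 0, -68, 142, 0, 0.9]
    - [0, 0, 0, -71, 150, 0, 0.9]
    - [0, 0, 0, -71, 150, 0, 0.9]

```text
clock: 25.4
position: [501.2, -379.0, 177.6]
ee_rot: [1.0, 0.027, -0.0, -0.0]
contact_force: [-0.3, 0.5, 0.4]
gripper_width: 81.3
grasp_force: 0.0
```

Run:
```python
from h import *
plan(504,-379,48,.055)
```

```text
turn [-0.001  0.001 -0.001] shift [  2.9   0.2 129.6] rows 2.1 w 81.3 clk 25.4
```

Call:
carry_out:
  motion:
    - [0, 0, 0, 3, 0, 30, 0.9]
    - [0, 0, 0, 3, 0, 60, 0.9]
    - [0, 0, 0, 3, 0, 95, 0.9]
    - [0, 0, 0, 3, 0, 120, 0.9]
    - [0, 0, 0, 3, 0, 129, 0.9]

```text
clock: 26.02
position: [504.4, -377.0, 47.4]
ee_rot: [1.0, 0.028, -0.001, -0.001]
contact_force: [0.3, -0.2, 0.2]
gripper_width: 81.0
grasp_force: 0.0
```

Call:
carry_out:
  motion:
    - [0, 0, 0, 0, 0, 0, 0.5]
    - [0, 0, 0, 0, 0, 0, -0.4]
    - [0, 0, 0, 0, 0, 0, -0.4]
    - [0, 0, 0, 0, 0, 0, -0.4]
    - [0, 0, 0, 0, 0, 0, -0.4]

```text
clock: 26.65
position: [505.8, -379.1, 50.9]
ee_rot: [1.0, 0.028, 0.002, 0.001]
contact_force: [2.1, 2.1, 6.2]
gripper_width: 51.9
grasp_force: 63.6
```

Call:
carry_out:
  motion:
    - [0, 0, 0, 0, 0, -20, -0.4]
    - [0, 0, 0, 0, 0, -60, -0.4]
    - [0, 0, 0, 0, 0, -95, -0.4]
    - [0, 0, 0, 0, 0, -100, -0.4]
    - [0, 0, 0, 0, 0, -100, -0.4]

```text
clock: 27.28
position: [503.6, -378.3, 147.9]
ee_rot: [1.0, 0.027, -0.001, -0.001]
contact_force: [0.3, 0.6, -2.4]
gripper_width: 51.9
grasp_force: 63.3
```

Run:
```python
from h import *
plan(604,-87.5,150,.055)
d=get_image("top");L=[]; crop(d,265,120,345,230,5,"x.png"); L.append(cv2.imread("pics/x.png"))
d=get_image("side"); crop(d,300,70,380,180,5,"x.png"); L.append(cv2.imread("pics/x.png"))
cv2.imwrite("pics/b1.png",np.hstack(L))
```

```text
turn [-0.002  0.001 -0.001] shift [ 116.  -284.9   -1.8] rows 4.9 w 51.9 clk 27.275
```

View pics/b1.png

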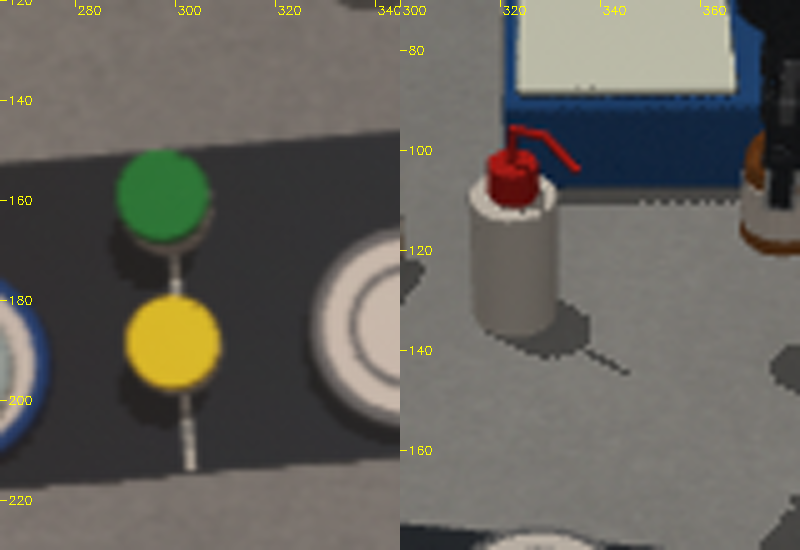

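Green (297.5,159) and yellow (299.6,188.6) stand on the line, about 77 mm apart; the bottle is held (side (372,110)). On to the grey stirrer.

Call:
carry_out:
  motion:
    - [0, 0, 0, 18, -45, 0, -0.4]
    - [0, 0, 0, 38, -95, 0, -0.4]
    - [0, 0, 0, 58, -145, 0, -0.4]
    - [0, 0, 0, 78, -195, 0, -0.4]
    - [0, 0, 0, 98, -240, 0, -0.4]

```text
clock: 28.0
position: [588.6, -131.9, 147.3]
ee_rot: [1.0, 0.028, -0.002, -0.0]
contact_force: [0.4, -0.4, -2.2]
gripper_width: 51.5
grasp_force: 63.5
```

Call:
carry_out:
  motion:
    - [0, 0, 0, 15, -35, 0, -0.4]
    - [0, 0, 0, 20, -45, 0, -0.4]
    - [0, 0, 0, 20, -45, 0, -0.4]
    - [0, 0, 0, 20, -45, 0, -0.4]

```text
clock: 28.5
position: [605.9, -88.8, 148.4]
ee_rot: [1.0, 0.027, -0.001, 0.0]
contact_force: [-0.3, 0.7, -1.9]
gripper_width: 51.5
grasp_force: 63.5
```

Run:
```python
from h import *
plan(606,-87.8,84,.055)
```

```text
turn [ 0.     0.002 -0.001] shift [ 0.3 -1.  64.4] rows 1.0 w 51.5 clk 28.5
```

Call:
carry_out:
  motion:
    - [0, 0, 0, 0, -1, 25, -0.4]
    - [0, 0, 0, 0, -1, 48, -0.4]
    - [0, 0, 0, 0, -1, 58, -0.4]
    - [0, 0, 0, 0, -1, 62, -0.4]
    - [0, 0, 0, 0, -1, 62, -0.4]

```text
clock: 29.12
position: [606.9, -87.1, 87.6]
ee_rot: [1.0, 0.027, 0.0, 0.0]
contact_force: [0.4, 0.6, -2.0]
gripper_width: 51.5
grasp_force: 63.5
```

Call:
carry_out:
  motion:
    - [0, 0, 0, 0, 0, 1, -0.4]
    - [0, 0, 0, 0, 0, 1, -0.4]

```text
clock: 29.38
position: [606.9, -86.7, 86.7]
ee_rot: [1.0, 0.027, 0.001, -0.0]
contact_force: [0.0, 0.3, -2.2]
gripper_width: 51.8
grasp_force: 63.5
```

Call:
carry_out:
  motion:
    - [0, 0, 0, 0, 1, 2, -0.4]
    - [0, 0, 0, 0, 1, 3, -0.4]
    - [0, 0, 0, 0, 1, 3, -0.4]

```text
clock: 29.75
position: [606.8, -87.7, 84.0]
ee_rot: [1.0, 0.028, 0.0, 0.0]
contact_force: [-2.0, -0.0, 4.0]
gripper_width: 51.7
grasp_force: 64.1
```

Contact; release and retreat.

Call:
carry_out:
  motion:
    - [0, 0, 0, 0, 0, 0, 0.1]
    - [0, 0, 0, 0, 0, 0, 0.6]
    - [0, 0, 0, 0, 0, 0, 0.6]
    - [0, 0, 0, 0, 0, -10, 0.6]
    - [0, 0, 0, 0, 0, -50, 0.6]

```text
clock: 30.38
position: [605.1, -87.8, 131.5]
ee_rot: [1.0, 0.027, -0.003, 0.0]
contact_force: [0.8, -0.8, 0.3]
gripper_width: 68.3
grasp_force: 0.0
```

Call:
carry_out:
  motion:
    - [0, 0, 0, 0, 0, -45, 0.6]
    - [0, 0, 0, 0, 0, -95, 0.6]
    - [0, 0, 0, -40, 30, -110, 0.6]
    - [0, 0, 0, -85, 70, -110, 0.6]
    - [0, 0, 0, -130, 110, -110, 0.6]

```text
clock: 31.0
position: [481.8, -205.6, 244.2]
ee_rot: [1.0, 0.028, 0.001, 0.0]
contact_force: [0.5, -0.7, 0.4]
gripper_width: 68.5
grasp_force: 0.0
```

Call:
carry_out:
  motion:
    - [0, 0, 0, -20, 45, 0, 0.6]
    - [0, 0, 0, -40, 90, 0, 0.6]
    - [0, 0, 0, -40, 90, 0, 0.6]
    - [0, 0, 0, -40, 90, 0, 0.6]

```text
clock: 31.5
position: [447.9, -296.8, 243.5]
ee_rot: [1.0, 0.027, 0.0, 0.0]
contact_force: [-0.0, 0.1, -0.1]
gripper_width: 68.8
grasp_force: 0.0
```

Run:
```python
from h import *
d=get_image("top");L=[]; crop(d,225,135,385,225,4,"x.png"); L.append(cv2.imread("pics/x.png"))
d=get_image("side"); crop(d,230,150,390,205,4,"x.png"); crop(d,230,135,390,185,4,"x.png");L=[L[0],cv2.imread("pics/x.png")]
cv2.imwrite("pics/fin.png",np.vstack(L))
```

```text
(no output)
```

View pics/fin.png

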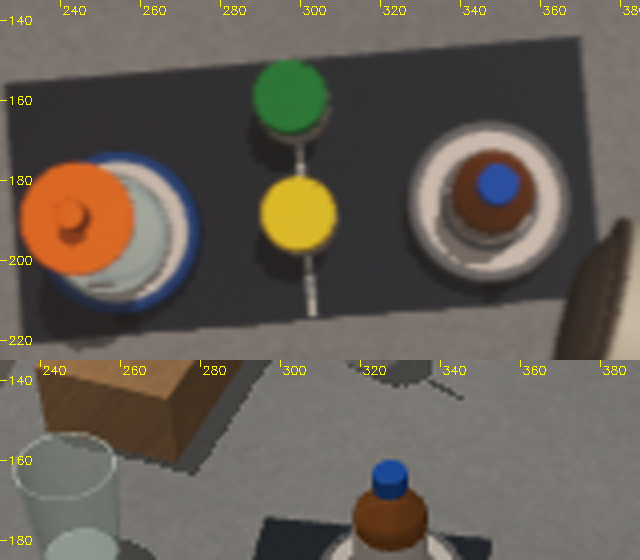

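Run:
```python
from h import *
d=get_image("top")
for a in [("bottle",349.5,181,133),("grey",347.4,185.4,33),("green",297.6,159,68),("yel",299.5,188.5,68),("lid",244,189.5,154)]: print(a[0],pix(d,*a[1:]).round(1))
```

```text
bottle [603.2 -88.3 133. ]
grey [602.4 -90.2  33. ]
green [671.8  40.   68. ]
yel [594.4  37.   68. ]
lid [587.6 165.5 154. ]
```

Every placement measures within about 3 mm of its target, so I'm handing in.

```bash
python3 -c "
from bench import *
print(job_done())"
```

```text
the job is handed in; nothing more can be done
None
```

The stirring station is set out as asked and handed in at about 32 s; the final camera check put the lid, bottle and both jars within about 3 mm of target, the bar was seen lying in the flask, and the flask is about 6 mm off its stirrer's centre (20 mm allowed). I did not re-photograph the measuring cylinder at the end, and the hand-in returned no verdict.

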